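# Open the cam vise and hold a bracket casting level over it

### The arm

A 6-joint arm with a two-finger parallel gripper is mounted at the origin on the work surface. World frame = base frame: x ahead of the robot, y to its left, z up, the work surface at z = 0. Lengths are in m, angles in rad, forces in N, time in s.
With the tool pointing down it reaches from about 0.375 to 0.975 m from the base axis. Payload 3.8 kg.
Tool frame: the origin (TCP) lies on the centre line of the jaws, within the pads' length; the fingertips stand 14 mm ahead of it and the grasp point (between the pads) lies 5 mm behind it; z points along the fingers, y is the line along which they close (so a half turn about z gives the same grasp; the last joint's range is limited). The gripper opens to 85 mm and grips with 20 to 120 N. Pads are 22 mm wide; open, the fingers measure 114 mm over their backs; the gripper's body (76 mm by 85 mm) begins 54 mm behind the grasp point. The pads swing forward as they close: fully open they stand 13 mm farther back than shut.
Start: joints at [-1.18, 0.264, 1.604, -0, 1.274, -0.037], TCP at [0.28, -0.614, 0.245] pointing down, gripper open.
Joint ranges: [-2.63, 2.63], [-0.94, 2.18], [0.31, 2.57], [-1.31, 4.45], [0, 2.66], [-2.55, 2.55]. Speed limits (rad/s): [2.57, 2.57, 3.14, 3.14, 3.14, 3.14].

### API

Orientations are given as a rotation vector (axis times angle).
In Python, from workcell import bot, eyes, spot_in gives the robot as it stands.
- The arm moves only by the tool carry_out, never from a script. Its argument "series" is text: rows parted by semicolons, each of 4 numbers parted by spaces: the shift along the world's x, y, z in m, then the turn about the world's z in degrees. In form: tx ty tz roll; .... A call has 1 to 20 rows; each row shifts and turns the commanded pose from where the row before left it; what a row does not reach is not made up. A row lasts 1/8 s, in which the tool goes at most 62.5 mm and 10.7 degrees, less where a joint would pass 70% of its speed; a pose out of reach is approached as far as the arm can. A call is refused whole if a number of a shift passes 0.0625 or a number of a turn 10.7, either way. A call with a gripper value outside its range is refused whole. "jaw" is the gripper command: -1 is shut, 1 is fully open, values between are in proportion, set as the call begins (left out, the last holds). The fingers move at their own pace and stop on an object; "grip_force" is the grip in N (left out, the last holds). Time passes only in rows, so rows that do not move let the fingers close. It gives the time, the measured TCP pose, the force, the opening and the grip force at its end, in the units of the state.
- bot.read_state(): the state, without advancing time (a new reading comes with each control period).
- eyes.read_camera(name): name is "scene" or "side" or "wrist"; returns (picture, depth): 480x640x3 uint8, blue, green, red; 480x640 float32, m along the optical axis (not along the pixel's ray), 0 where there is no reading.
- eyes.get_calibration(name): a dict with "K" (3x3 intrinsics, pixels), "position" and "rotation" of the camera in the world; the wrist camera has in their place "T_tool_cam" (4x4, takes a point from camera to tool coordinates, whose origin is the TCP and whose axes are the flange's). Camera axes: x right, y down, z forward; pixel columns grow to the right and rows downward; lengths in m; the calibration is good to about 2 mm. A picture is of the moment at which its call begins: read the wrist's pose just before it. get_calibration takes no time and is no camera call.
- bot.finish_job(): hands the job in; it is judged then, once.
Trained networks look in the newest picture that a camera, given by its name, has taken for a name from the list of things; names that differ only in an ending like _2 or _b are one class to them, and where a whole thing is asked for, a point or a joint stands for the part that bears it (a point fixed in the world has none). Each returns a list of dicts, best first, with "score" (0 to 1); they miss things now and then, are a little off and sometimes report something else, mostly with a low value. They report only what shows in the picture. A call takes as long as a camera call.
- spot_in(camera, target): "rect" ([centre column, centre row, width, height] in pixels, round what is visible of it).
The state is a dict: "time": time; "q": joint angles; "joint_vel": joint speeds; "joint_torque": joint torques, N m; "tool_pos": TCP position; "tcp_rot": TCP orientation; "wrist_force": force on the tool from outside, world axes, zero at the start; "torque": the same for the moment, N m; "width": opening from 0.0 (shut) to 1.0 (fully open); "grip_force": force on a finger pad.
Only numpy, scipy, OpenCV 4.12 (cv2) and the standard library are available. Lean on these libraries where they do the work, as an engineer would, in place of code of your own. Each camera call takes 0.05 s, during which the arm holds its last target. There are 200 camera calls.

### The job

The bracket casting is next for the low cam-lever vise: first throw the vise's lever over from the clamped end into the open notch of its index plate, so that the jaws stand open, and leave it there. Then pick the casting up at its balance point and carry it level, without bumping the vise or disturbing the other things on the bench, until its square foot is squarely over the middle of the open jaws, about 50 mm above them, with the casting's arm lying along the jaws (pointing either way). Finish while still holding it there, level and still, ready to be lowered straight in; do not set it down or let go.

Things in the scene. Friction and masses are not known exactly. Their poses are not given: they have to be found in the camera images.
- vise: low vise bolted to the bench, teal base 136 (x) x 270 (y) mm; origin on the bench, 18 mm to +y of the base's middle. Jaws 100 mm wide along x, tops 70 mm above the bench; they open along y: fixed jaw on the +y side (face at y = 55 mm), moving jaw on the -y side, driven by the lever's eccentric. Gap between the jaw plates: 35 mm with the lever clamped, 49.5 mm with it in the open notch
- cam_lever (a joint): angle of the vise's lever about a vertical axis, rad, growing counterclockwise from above: 0 = clamped notch (lever points to the vise's -x), 1.2 = open notch (nearly to its -y); stops at -0.06 and 1.26. Starts anywhere from 0 to 0.5. A spring pin drops into each notch (5 N at the grip to push out of one); between them the lever drags lightly (1 N) and stays where it is left
- lever_grip (a point): middle of the upright black knob at the lever's outer end, 120 mm from the pivot axis: 24 mm in diameter, from 67 to 111 mm above the bench, this point 92 mm. x axis: from grip to pivot, z up; turns with the lever. A brass spring plunger 16 mm across, up to 88 mm above the bench, stands on the lever 33 mm from the knob's axis towards the pivot
- lever_pivot (a point): point on the lever's pivot axis, 90 mm above the bench; 83 mm from the vise's origin to its -y
- open_notch (a point): the open notch in the rim of the steel index plate under the lever, 87 mm from the pivot axis, beside the mark of two bars set apart; 51 mm above the bench
- clamped_notch (a point): the clamped notch in the same rim, beside the mark of two bars close together
- jaw_gap (a point): middle of the gap between the jaws when open, at the height of the jaw tops (70 mm above the bench). Axes as the vise's: x along the jaws, y across the gap, z up
- bracket: bare aluminium casting 224 mm long, 0.3 to 0.5 kg: heavy foot 48 (x) x 36 (y) x 40 mm high at x = -86 to -38 mm, straight arm 22 mm wide (y), 14 to 30 mm above the underside, small round boss 30 mm across, 34 mm tall, centred at x = +123 mm. Origin in the plane of the underside, below the balance point; x along the arm from foot to boss, z up. Stands on foot and boss, the arm clear of the bench
- balance (a point): the balance point, in the middle of the arm's section, 22 mm above the casting's underside and 62 mm from the middle of the foot; the near face of the foot is 38 mm from it
- foot (a point): middle of the foot's underside, 62 mm from the balance point along the casting's -x; axes as the casting's
- mallet: rubber mallet lying on the bench, head 60 mm diameter x 105 mm, wooden handle; a bystander
- wrench: steel wrench, 170 mm, lying; a bystander
- screwdriver: screwdriver with yellow handle, 190 mm, lying; a bystander
- oil: white oil bottle with red cap, 58 mm diameter, 150 mm tall, standing; a bystander
- v_block: steel V-block 70 x 45 x 45 mm; a bystander
- file: flat file with wooden handle, about 310 mm, lying; a bystander
- bolt_bin: small open blue bin 100 x 150 x 50 mm with bolts in it; a bystander

How it is judged:
On the way, in this order (a step that is already met when the one before it is completed fails the run):
1. the vise lever is in the open notch, the casting still on the bench (value of joint cam_lever between 1.16 and 1.24 rad and height (world z) of bracket below 0.01 m), for 0.2 s.
2. the casting is lifted off the bench in the fingers, taken at its balance point (contact force between bracket and the fingers above 2 N and x of the grasp point in the frame of bracket between -0.02 and 0.02 m and height (world z) of bracket above 0.04 m), for 0.2 s.
At the end, for the whole second after the job is handed in: Lever in the open notch (0.04 rad). Casting in the fingers alone, gripped within 20 mm of its balance point, level (0.09 rad), still; foot centre within 6.5 mm across and 20 mm along the open gap, underside 25-75 mm above the jaw tops, length along the jaws (0.12 rad), clear of the vise (value of joint cam_lever between 1.16 and 1.24 rad and contact force between bracket and the fingers above 2 N and x of the grasp point in the frame of bracket between -0.02 and 0.02 m and x of foot in the frame of jaw_gap between -0.02 and 0.02 m and y of foot in the frame of jaw_gap between -0.0065 and 0.0065 m and z of foot in the frame of jaw_gap between 0.025 and 0.075 m and angle between the x axis of bracket and the x axis of vise, either way round below 0.12 rad and angle between bracket's own z axis and vertical below 0.09 rad and contact force between bracket and vise below 0.2 N and linear speed of bracket below 0.02 m/s and angular speed of bracket below 0.15 rad/s); the arm keeps its last pose, push and grip.
It fails at once if the casting bumps the vise (contact force between bracket and vise above 3 N).
It fails at once if the casting is tipped by more than 0.35 rad (angle between bracket's own z axis and vertical above 0.35 rad).
It fails at once if another thing on the bench is shifted by more than 30 mm (distance of any of mallet, wrench, screwdriver, oil, v_block, file, bolt_bin from where it was at the start of the episode above 0.03 m).
It also fails if it takes over 59 s, if anything falls off the work surface, if the arm or the gripper's body presses on something with over 40 N, if the wrist force passes 120 N, or if a joint passes its speed limit or range.

## Working session

There is one attempt and no reset: what is moved stays moved. The work goes in short steps, Python scripts to look and compute and a tool call to move; the robot and the scene stay as the last step left them, time stands still between calls to the robot, and variables do not carry over. Pictures are saved under pics/ and viewed, at most 10 in all, crops included, and the job is handed in when it is done.

Besides the shell and the picture viewer there is one more tool, called in YAML: its name, and indented under it one key for each argument. carry_out: Moves the arm, as the interface text tells. Its arguments: {"type":"object","properties":{"series":{"type":"string"},"jaw":{"type":"number"},"grip_force":{"type":"number"}},"required":["series"]}

```bash
mkdir -p pics; cat > h.py <<'E'
import numpy as np, cv2
from scipy.spatial.transform import Rotation as R
from workcell import bot, eyes, spot_in
def cam(name):
    s=bot.read_state(); im,d=eyes.read_camera(name); c=eyes.get_calibration(name)
    if 'position' in c:
        T=np.eye(4); r=np.array(c['rotation']); T[:3,:3]=r if r.shape==(3,3) else R.from_rotvec(r).as_matrix(); T[:3,3]=c['position']
    else:
        T=np.eye(4); T[:3,:3]=R.from_rotvec(s['tcp_rot']).as_matrix(); T[:3,3]=s['tool_pos']; T=T@np.array(c['T_tool_cam'])
    return im,d,np.array(c['K']),T
def cloud(d,K,T):
    v,u=np.mgrid[:d.shape[0],:d.shape[1]]
    P=np.stack([(u-K[0,2])/K[0,0]*d,(v-K[1,2])/K[1,1]*d,d],-1)
    W=P@T[:3,:3].T+T[:3,3]; W[d==0]=np.nan
    return W
def ray(u,v,z,K,T):
    r=T[:3,:3]@np.array([(u-K[0,2])/K[0,0],(v-K[1,2])/K[1,1],1]); return T[:3,3]+r*(z-T[2,3])/r[2]
def proj(p,K,T):
    c=T[:3,:3].T@(np.array(p)-T[:3,3]); q=K@c; return q[:2]/q[2]
E
python3 - <<'E'
from h import *
print(bot.read_state())
for n in ['scene','side']:
    im,d,K,T=cam(n); cv2.imwrite(f'pics/{n}0.png',im); W=cloud(d,K,T); np.save(n+'.npy',W)
    print(n,K[0,0],T.round(3).tolist())
    for t in ['vise','cam_lever','lever_grip','bracket','foot','open_notch','clamped_notch','mallet','wrench','screwdriver','oil','v_block','file','bolt_bin']:
        for r in spot_in(n,t)[:2]:
            u,v=r['rect'][:2]; print(t,round(r['score'],2),np.round(r['rect']).astype(int).tolist(),W[int(np.clip(v,0,479)),int(np.clip(u,0,639))].round(3))
E
```

```text
{'time': 0.0, 'q': array([-1.17990509e+00,  2.64788093e-01,  1.60537615e+00, -6.34055538e-06,
        1.27370014e+00, -3.69115636e-02]), 'joint_vel': array([ 0.0005335 , -0.00069317,  0.00059704, -0.0004037 , -0.00100694,
       -0.00150172]), 'joint_torque': array([ 8.07918495e-04, -5.15107477e+01, -3.67311215e+01, -1.16884439e-04,
        1.29958894e-02, -8.87256306e-06]), 'tool_pos': array([ 0.27976107, -0.61352483,  0.24393729]), 'tcp_rot': array([-3.06781144e+00, -6.66406797e-01,  6.37198458e-04]), 'wrist_force': array([0.26478321, 0.25841914, 0.52871439]), 'torque': array([-0.02477116,  0.02582862, -0.02237433]), 'grip_force': 0.0, 'width': 1.0038170328529112}
scene 583.3136471462745 [[0.18, 0.549, -0.816, 1.753], [0.984, -0.101, 0.149, -0.206], [0.0, -0.83, -0.558, 0.933], [0.0, 0.0, 0.0, 1.0]]
vise 0.72 [269, 271, 122, 76] [ 0.599 -0.123  0.069]
cam_lever 0.83 [241, 257, 48, 55] [ 0.503 -0.184  0.049]
lever_grip 0.89 [242, 257, 47, 55] [ 0.506 -0.182  0.054]
bracket 0.64 [392, 241, 32, 53] [0.473 0.23  0.029]
foot 0.7 [398, 241, 37, 55] [0.464 0.251 0.02 ]
foot 0.21 [270, 270
[... 1256 characters left out ...]
.06 ]
foot 0.97 [303, 328, 42, 87] [0.441 0.247 0.028]
foot 0.25 [351, 221, 108, 80] [ 0.529 -0.086  0.052]
open_notch 0.88 [350, 222, 109, 82] [ 0.532 -0.085  0.047]
clamped_notch 0.73 [352, 219, 104, 78] [ 0.529 -0.085  0.06 ]
mallet 0.77 [214, 293, 93, 89] [0.669 0.303 0.041]
wrench 0.64 [291, 426, 43, 86] [0.331 0.43  0.009]
screwdriver 0.57 [376, 284, 42, 60] [0.374 0.035 0.02 ]
screwdriver 0.17 [352, 221, 103, 74] [ 0.528 -0.089  0.05 ]
oil 0.7 [463, 160, 26, 49] [ 0.381 -0.468  0.09 ]
oil 0.35 [267, 214, 29, 28] [0.737 0.027 0.046]
v_block 0.76 [265, 212, 26, 27] [0.764 0.007 0.025]
file 0.7 [336, 161, 65, 45] [ 0.736 -0.314  0.014]
bolt_bin 0.79 [185, 396, 90, 92] [0.555 0.512 0.002]
```

```bash
python3 - <<'E'
from h import *
im=cv2.imread('pics/scene0.png'); sd=cv2.imread('pics/side0.png')
a=cv2.resize(im[200:330,180:440],(780,390),interpolation=cv2.INTER_CUBIC)
b=cv2.resize(sd[170:390,250:450],(545,600),interpolation=cv2.INTER_CUBIC)
cv2.imwrite('pics/a.png',a); cv2.imwrite('pics/b.png',b)
E
```

```text
(no output)
```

View pics/a.png

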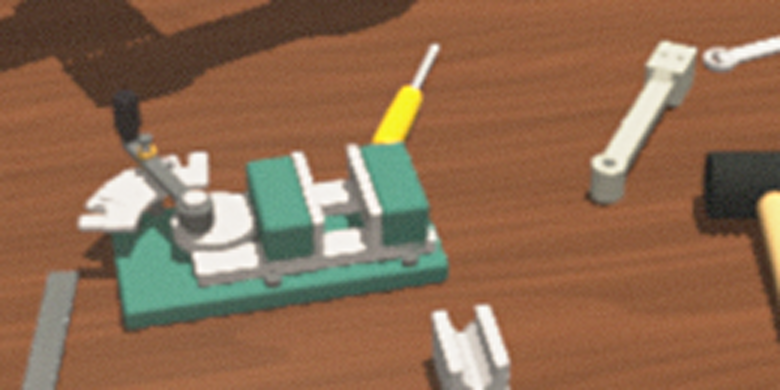

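View pics/b.png

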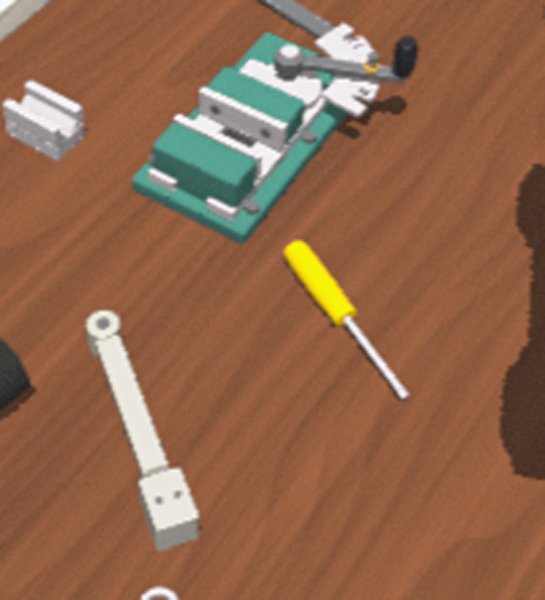

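The scene picture shows the vise at about px (270,270), with its knob top near (222,232) and its pivot near (245,268). The bracket's boss is at (382,255) and its foot at (404,219). In the side picture the knob is at (399,185), the pivot at (356,190), the boss at (288,288) and the foot at (311,350).

```bash
python3 - <<'E'
from h import *
px={'scene':dict(knob=(221.7,232.3,.111),piv=(245,268,.09),boss=(382,255,.034),foot=(404,219,.04)),
'side':dict(knob=(398.9,185.4,.111),piv=(356.3,189.5,.09),boss=(287.8,288.4,.034),foot=(311.2,350.4,.04))}
for n in px:
    c=eyes.get_calibration(n);K=np.array(c['K']);T=np.eye(4);r=np.array(c['rotation']);T[:3,:3]=r if r.shape==(3,3) else R.from_rotvec(r).as_matrix();T[:3,3]=c['position']
    for k,(u,v,z) in px[n].items(): print(n,k,ray(u,v,z,K,T).round(3))
for n in ['scene','side']:
    W=np.load(n+'.npy').reshape(-1,3)
    m=(abs(W[:,2]-.07)<.006)&(abs(W[:,0]-.59)<.15)&(W[:,1]>-.2)&(W[:,1]<.05)
    P=W[m][:,:2].astype(np.float32); print(n,len(P),cv2.minAreaRect(P))
    m=(abs(W[:,2]-.025)<.02)&(abs(W[:,0]-.5)<.15)&(W[:,1]>.12)&(W[:,1]<.3)
    P=W[m][:,:2].astype(np.float32); print(n,len(P),cv2.minAreaRect(P),P.min(0),P.max(0))
E
```

```text
scene knob [ 0.473 -0.227  0.111]
scene piv [ 0.609 -0.179  0.09 ]
scene boss [0.54  0.185 0.034]
scene foot [0.386 0.293 0.04 ]
side knob [ 0.469 -0.231  0.111]
side piv [ 0.567 -0.166  0.09 ]
side boss [0.537 0.184 0.034]
side foot [0.388 0.285 0.04 ]
scene 1121 ((0.5715361833572388, -0.09404067695140839), (0.21277257800102234, 0.11196375638246536), 89.2090072631836)
scene 948 ((0.5003982782363892, 0.21114176511764526), (0.17953403294086456, 0.29672813415527344), 89.49029541015625) [0.35152113 0.12051386] [0.64954644 0.29998404]
side 1178 ((0.570075273513794, -0.0951508954167366), (0.21219100058078766, 0.10788841545581818), 88.68010711669922)
side 1171 ((0.5005512833595276, 0.21013185381889343), (0.2977677881717682, 0.1796104460954666), 0.011884295381605625) [0.35165077 0.12032582] [0.64941794 0.299949  ]
```

carry_out:
  series: "0.03 0.055 0.025 0;0.03 0.055 0.025 0;0.03 0.055 0.025 0;0.03 0.055 0.025 0;0.03 0.055 0.02 0;0.03 0.055 0 0;0.02 0.03 0 0;0 0 0 0;0 0 0 0"
  jaw: 1

```text
time: 2.62
tool_pos: [0.4695, -0.2734, 0.357]
tcp_rot: [3.069, 0.667, -0.001]
wrist_force: [-0.4, -0.6, -0.0]
width: 1.0
grip_force: 0.0
```

```bash
python3 - <<'E'
from h import *
im,d,K,T=cam('wrist'); s=bot.read_state(); print(s['time'],s['tool_pos'],s['tcp_rot'],s['q'].round(2),T.round(3).tolist(),K.tolist())
W=cloud(d,K,T); np.savez('w1.npz',W=W,K=K,T=T); cv2.imwrite('pics/w1.png',im)
for t in ['lever_grip','vise']: print(t,[(r['score'],r['rect']) for r in spot_in('wrist',t)[:2]])
E
```

```text
2.675 [ 0.4692337  -0.27387052  0.35687128] [ 3.06990966e+00  6.65860031e-01 -7.92823517e-04] [-0.57 -0.04  1.73 -0.    1.44  0.57] [[0.416, -0.862, -0.29, 0.542], [-0.909, -0.394, -0.133, -0.238], [0.001, 0.319, -0.948, 0.485], [0.0, 0.0, 0.0, 1.0]] [[354.4409622567814, 0.0, 321.9388734610403], [0.0, 354.4409622567814, 239.78378832191598], [0.0, 0.0, 1.0]]
lever_grip [(0.7, [271.8, 116.3, 61.0, 155.0])]
vise [(0.55, [232.4, 97.8, 264.9, 195.3])]
```

View pics/w1.png

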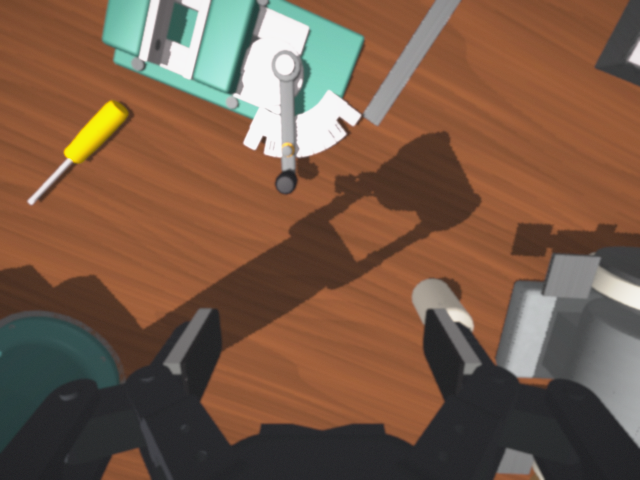

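The wrist picture shows the knob top at (285,183), the pivot cap at (286,66) and the base corner at (363,42). The jaws are at the upper left.

```bash
python3 - <<'E'
from h import *
f=np.load('w1.npz');W,K,T=f['W'],f['K'],f['T']; im=cv2.imread('pics/w1.png')
print('pivot z',W[64:70,283:290,2].mean(),'knob z',W[180:186,283:289,2].mean())
zp=float(np.nanmedian(W[64:70,283:290,2]))
k=ray(285,183,.111,K,T); p=ray(286,66,zp,K,T); print('knob',k,'piv',p, np.hypot(*(k-p)[:2]), np.degrees(np.arctan2(*(p-k)[1::-1])))
hsv=cv2.cvtColor(im,cv2.COLOR_BGR2HSV)
for n,I,Wn in [('wrist',hsv,W)]+[(n,cv2.cvtColor(cv2.imread(f'pics/{n}0.png'),cv2.COLOR_BGR2HSV),np.load(n+'.npy')) for n in ('scene','side')]:
    m=(I[...,0]>75)&(I[...,0]<95)&(I[...,1]>100)&(Wn[...,2]>.006)&(Wn[...,0]>.42)&(Wn[...,0]<.75)&(abs(Wn[...,1]+.1)<.25)
    P=Wn[m]; print(n,len(P),'z hist',np.histogram(P[:,2],np.arange(0,.1,.01))[0])
    print('all',cv2.minAreaRect(P[:,:2].astype(np.float32)))
    J=P[(P[:,2]>.062)&(P[:,2]<.078)]
    # split jaws by y
    for lo,hi in((-.17,-.09),(-.09,.06)):
        q=J[(J[:,1]>lo)&(J[:,1]<hi)]
        if len(q)>30: print(lo,len(q),cv2.minAreaRect(q[:,:2].astype(np.float32)),np.percentile(q,[2,98],0)[:,:2].round(3).tolist())
E
```

```text
pivot z 0.07434435845196627 knob z 0.11015871911375805
knob [ 0.46943344 -0.22933969  0.111     ] piv [ 0.57615046 -0.18200259  0.0742824 ] 0.11674469162488196 23.92092053696609
wrist 3317 z hist [   0 1522  446    0   47  185 1000  117    0]
all ((0.5728800892829895, -0.11709927022457123), (0.11610236018896103, 0.28357571363449097), 16.305559158325195)
-0.17 479 ((0.5708044767379761, -0.1114291101694107), (0.09499544650316238, 0.04039331525564194), 3.269200563430786) [[0.524, -0.133], [0.617, -0.091]]
-0.09 589 ((0.5386025309562683, -0.009760517627000809), (0.04965970665216446, 0.032149169594049454), 18.797508239746094) [[0.519, -0.027], [0.564, 0.003]]
scene 943 z hist [  0 148 297   1   0   0 135 362   0]
all ((0.5883154273033142, -0.11326394975185394), (0.11543682962656021, 0.2653786540031433), 2.2772092819213867)
-0.17 238 ((0.5788353085517883, -0.11093393713235855), (0.09674838930368423, 0.03669361025094986), 2.4057607650756836) [[0.534, -0.129], [0.622, -0.093]]
-0.09 259 ((0.574558436870575, -0.012507179751992226), (0.09128949046134949, 0.03356955200433731), 3.3199355602264404) [[0.533, -0.029], [0.617, 0.004]]
side 1610 z hist [ 14 272 383  24  73  94 228 522   0]
all ((0.5716657638549805, -0.11417891085147858), (0.13293799757957458, 0.2699050307273865), 3.063178300857544)
-0.17 285 ((0.5721030235290527, -0.11311501264572144), (0.09434405714273453, 0.03679005429148674), 2.607937812805176) [[0.526, -0.128], [0.617, -0.095]]
-0.09 448 ((0.5665360689163208, -0.011953040957450867), (0.09570181369781494, 0.042602721601724625), 3.9853432178497314) [[0.52, -0.031], [0.611, 0.007]]
```

carry_out:
  series: "0 0.0225 -0.05 0;0 0.0225 -0.05 0;0 0 -0.05 0;0 0 -0.05 0;0 0 -0.04 0;0 0 -0.023 0;0 0 0 0"
  jaw: 1

```text
time: 3.65
tool_pos: [0.4674, -0.2281, 0.0916]
tcp_rot: [-3.067, -0.664, 0.006]
wrist_force: [-0.9, 0.2, 0.5]
width: 0.998
grip_force: 0.0
```

carry_out:
  series: "0 0 0 0;0 0 0 0;0 0 0 0;0 0 0 0;0 0 0 0;0 0 0 0"
  jaw: -1
  grip_force: 25

```text
time: 4.4
tool_pos: [0.4704, -0.2287, 0.0951]
tcp_rot: [3.068, 0.667, 0.002]
wrist_force: [-1.1, -0.4, 5.6]
width: 0.269
grip_force: 25.0
```

```bash
python3 -c "
import numpy as np
b=np.radians(np.linspace(24.8,71.8,13));P=np.array([.5756,-.18])
X=P-.12*np.c_[np.cos(b),np.sin(b)];X[0]=[.4690,-.2290]
print(';'.join('%.4f %.4f 0 3.9'%tuple(d) for d in np.diff(X,axis=0)))"
```

```text
0.0014 -0.0087 0 3.9;0.0042 -0.0071 0 3.9;0.0047 -0.0068 0 3.9;0.0051 -0.0064 0 3.9;0.0055 -0.0061 0 3.9;0.0059 -0.0057 0 3.9;0.0063 -0.0052 0 3.9;0.0066 -0.0048 0 3.9;0.0070 -0.0043 0 3.9;0.0072 -0.0038 0 3.9;0.0075 -0.0033 0 3.9;0.0077 -0.0028 0 3.9
```

carry_out:
  series: "0.0014 -0.0087 0 3.9;0.0042 -0.0071 0 3.9;0.0047 -0.0068 0 3.9;0.0051 -0.0064 0 3.9;0.0055 -0.0061 0 3.9;0.0059 -0.0057 0 3.9;0.0063 -0.0052 0 3.9;0.0066 -0.0048 0 3.9;0.007 -0.0043 0 3.9;0.0072 -0.0038 0 3.9;0.0075 -0.0033 0 3.9;0.0077 -0.0028 0 3.9;0 0 0 0;0 0 0 0;0 0 0 0"

```text
time: 6.28
tool_pos: [0.5401, -0.2931, 0.0946]
tcp_rot: [2.552, 1.829, 0.003]
wrist_force: [5.3, 1.5, 1.3]
width: 0.267
grip_force: 31.8
```

```bash
python3 - <<'E'
from h import *
im,d,K,T=cam('side'); cv2.imwrite('pics/s2.png',cv2.resize(im[160:260,300:430],(780,600),interpolation=cv2.INTER_CUBIC))
E
```

```text
(no output)
```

View pics/s2.png

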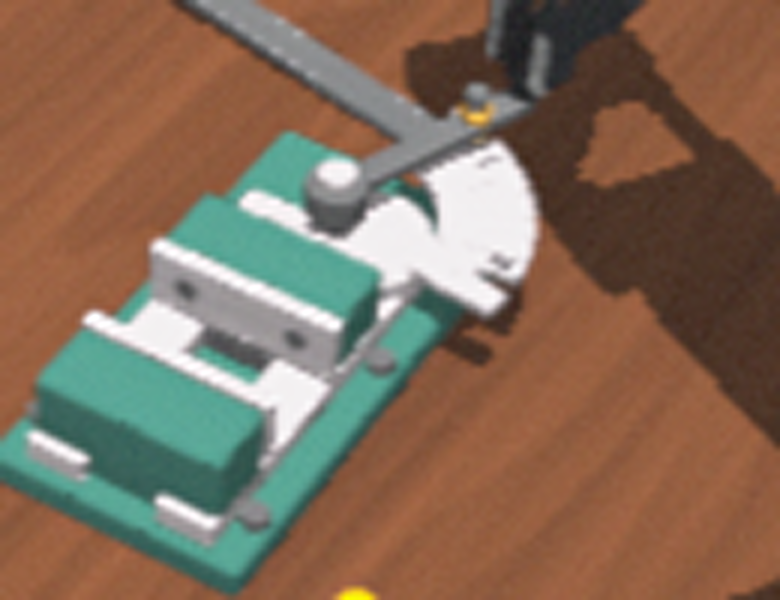

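The lever points into the open notch: knob bearing 72.6° less 3° yaw gives about 1.21 rad. Next I release it, rise and look at the jaws, lever and casting.

carry_out:
  series: "0 0 0 0;0 0 0 0;0 0 0 0;0 0 0.05 0;0 0 0.06 0;0 0.03 0.06 10.6;0 0.06 0.06 10.6;0 0.06 0.05 10.6;0 0.06 0.03 10.6;-0.01 0.06 0 10.6;-0.03 0.05 0 10.6;0 0.02 0 10.6;0 0 0 0;0 0 0 0"
  jaw: 1

```text
time: 8.07
tool_pos: [0.4988, 0.0122, 0.3718]
tcp_rot: [-0.936, -2.999, 0.001]
wrist_force: [0.6, -0.7, 0.3]
width: 1.0
grip_force: 0.0
```

```bash
python3 - <<'E'
from h import *
im,d,K,T=cam('wrist'); s=bot.read_state(); print(s['time'],s['tool_pos'],s['tcp_rot'],s['q'].round(2))
W=cloud(d,K,T); np.savez('w2.npz',W=W,K=K,T=T); cv2.imwrite('pics/w2.png',im)
for t in ['bracket','vise','lever_grip']: print(t,[(r['score'],r['rect']) for r in spot_in('wrist',t)[:2]])
for nm,p in dict(gap=(.569,-.066,.07),piv=(.5756,-.18,.09),knob=(.538,-.294,.111),bal=(.438,.254,.03)).items(): print(nm,proj(p,K,T).round())
E
```

```text
8.125 [0.49888124 0.01191365 0.37177779] [-9.36076677e-01 -2.99858653e+00  1.07773076e-03] [-0.03 -0.13  1.79 -0.    1.48 -0.99]
bracket [(0.64, [454.9, 72.0, 38.9, 144.1]), (0.29, [568.3, 183.1, 116.6, 234.5])]
vise [(0.71, [260.1, 273.3, 238.1, 179.6])]
lever_grip [(0.92, [200.0, 314.4, 117.7, 85.2]), (0.58, [282.2, 83.2, 39.2, 160.3])]
gap [304. 269.]
piv [236. 324.]
knob [146. 355.]
bal [464.  26.]
```

View pics/w2.png

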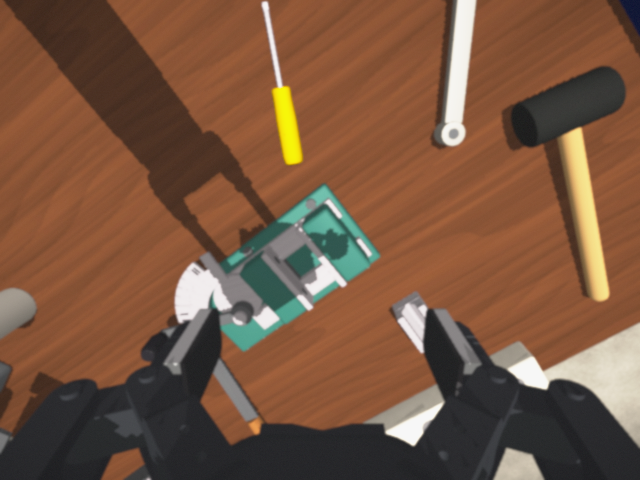

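The wrist picture shows the jaws open around (308,270), the knob at about (155,347) and the boss at (453,133). All three agree with the predictions.

```bash
python3 - <<'E'
from h import *
def gap(W,nm):
    y=np.radians(3.05); A=np.array([[np.cos(y),np.sin(y)],[-np.sin(y),np.cos(y)]])
    q=(W[...,:2].reshape(-1,2)-[.5708,-.0962])@A.T; z=W[...,2].ravel()
    m=(abs(q[:,0])<42)&(abs(q[:,1]-.03)<.075)&(abs(q[:,0])<.042)
    h=np.arange(-.045,.11,.004)
    print(nm,[(round(a*1000),round(float(np.median(z[m&(q[:,1]>=a)&(q[:,1]<a+.004)]))*1000) if (m&(q[:,1]>=a)&(q[:,1]<a+.004)).any() else None) for a in h])
    m=(abs(z-.069)<.006)&(abs(q[:,1]-.03)<.09)&(abs(q[:,0])<.08); 
    for lo,hi in((-.08,.03),(.03,.14)):
        k=m&(q[:,1]>lo)&(q[:,1]<hi); print(np.percentile(q[k],[1,99],0).round(4).tolist(), cv2.minAreaRect((q[k]*1000).astype(np.float32)))
f=np.load('w2.npz');W,K,T=f['W'],f['K'],f['T']; gap(W,'wrist')
for a in [(305,232),(346,285),(270,258),(312,308)]: print(ray(*a,.07,K,T).round(4))
print('boss',ray(453,133,.034,K,T))
m=(abs(W[...,2]-.029)<.006); u=np.mgrid[:480,:640]; m&=(u[1]>430)&(u[1]<485)&(u[0]<115)
P=W[m][:,:2]; c=P.mean(0); print('arm',len(P),c,np.linalg.svd(P-c,full_matrices=False)[2][0])
E
```

```text
wrist [(-45, 69), (-41, 69), (-37, 69), (-33, 69), (-29, 69), (-25, 69), (-21, 69), (-17, 70), (-13, 69), (-9, 69), (-5, 69), (-1, 69), (3, 48), (7, 32), (11, 32), (15, 32), (19, 32), (23, 32), (27, 32), (31, 32), (35, 32), (39, 32), (43, 34), (47, None), (51, 69), (55, 69), (59, 69), (63, 69), (67, 70), (71, 69), (75, 70), (79, 69), (83, 70), (87, 69), (91, 70), (95, 69), (99, 68), (103, 48), (107, None)]
[[-0.0484, -0.0433], [0.0487, 0.0046]] ((0.712066650390625, -19.983556747436523), (99.63832092285156, 50.04762649536133), 0.10365835577249527)
[[-0.0484, 0.0547], [0.0482, 0.1037]] ((0.82232666015625, 78.96519470214844), (100.0306625366211, 50.329124450683594), 0.15406344830989838)
[ 0.5282 -0.0347  0.07  ]
[ 0.6199 -0.0327  0.07  ]
[ 0.5312 -0.0928  0.07  ]
[ 0.6225 -0.0902  0.07  ]
boss [0.53603309 0.18660015 0.034     ]
arm 2241 [0.46368285 0.23437666] [ 0.82468073 -0.56559853]
```

carry_out:
  series: "-0.016 0.0605 0 0.2;-0.016 0.0605 0 0;-0.016 0.0605 -0.06 0;-0.015 0.061 -0.06 0;0 0 -0.06 0;0 0 -0.06 0;0 0 -0.05 0;0 0 -0.04 0;0 0 -0.0215 0;0 0 0 0;0 0 0 0"
  jaw: 1

```text
time: 9.65
tool_pos: [0.4456, 0.2213, 0.055]
tcp_rot: [0.927, 3.0, 0.001]
wrist_force: [0.3, 0.7, 0.8]
width: 1.0
grip_force: 0.0
```

carry_out:
  series: "0 0 0 0;0 0 0 0;0 0 0 0;0 0 0 0;0 0 0 0;0 0 0 0;0 0 0 0"
  jaw: -1
  grip_force: 80

```text
time: 10.52
tool_pos: [0.4444, 0.2212, 0.054]
tcp_rot: [-0.926, -3.002, 0.0]
wrist_force: [-1.2, -0.3, -0.1]
width: -0.0
grip_force: 0.0
```

Some rows were cut short, so the fingers closed above and beside the arm without touching anything. I'll raise, reopen and correct.

carry_out:
  series: "0 0 0.04 0;0 0 0.01 0;0 0 0 0;0 0 0 0;-0.004 0.017 0 0;-0.004 0.016 0 0;0 0 0 0;0 0 0 0;0 0 0 0"
  jaw: 1

```text
time: 11.65
tool_pos: [0.4364, 0.2541, 0.104]
tcp_rot: [-0.926, -3.002, 0.0]
wrist_force: [-0.7, 0.5, -0.1]
width: 0.999
grip_force: 0.0
```

```bash
python3 - <<'E'
from h import *
im,d,K,T=cam('wrist'); s=bot.read_state(); print(s['time'],s['tool_pos'],s['tcp_rot'],s['width'])
cv2.imwrite('pics/w3.png',im)
dr=np.array([.8247,-.5656])
c=np.array([.436,.2545]); 
for a in (-.086,-.038,0,.123): print(a,proj([*(c+a*dr),.03],K,T).round())
W=cloud(d,K,T)
q=(W[...,:2]-c); al=q@dr; ac=q@np.array([.5656,.8247]); z=W[...,2]
m=(abs(al)<.15)&(abs(ac)<.03)
for lo,hi in((.026,.0318),(.0325,.036),(.037,.044)):
    k=m&(z>lo)&(z<hi); print(lo,k.sum(),np.percentile(al[k],[1,50,99]).round(4) if k.any() else 0,np.percentile(ac[k],[1,50,99]).round(4) if k.any() else 0)
E
```

```text
11.7 [0.43648794 0.25400134 0.10404603] [ 9.26357969e-01  3.00188584e+00 -2.53459902e-04] 0.9955939442127781
-0.086 [323. 115.]
-0.038 [323. 203.]
0 [323. 263.]
0.123 [322. 420.]
0.026 6538 [-0.0319  0.0287  0.1104] [-0.0103  0.0005  0.0114]
0.0325 901 [-0.0364  0.1152  0.1263] [-0.0134  0.0007  0.0137]
0.037 6182 [-0.0875 -0.065  -0.0389] [-0.017   0.0005  0.0179]
```

View pics/w3.png

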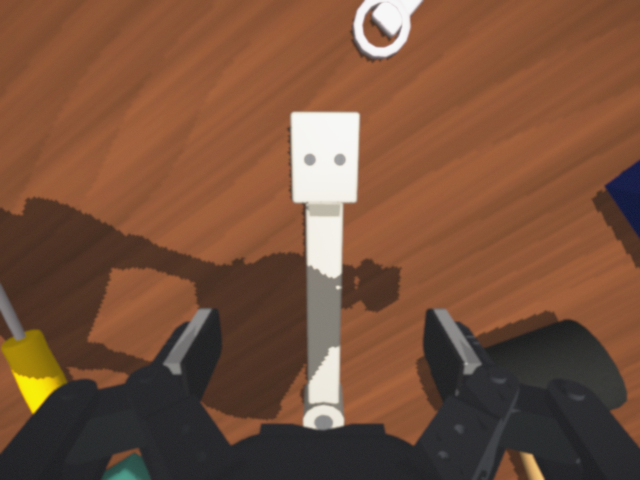

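The wrist picture shows the casting centred between the fingers: arm at column 323, foot at rows 115–203, balance point at about row 263. The mallet head at lower right is clear of the fingers.

carry_out:
  series: "0 0 -0.03 0;0 0 -0.03 0;0 0 -0.02 0;0 0 -0.004 0;0 0 0 0;0 0 0 0"
  jaw: 1

```text
time: 12.45
tool_pos: [0.4375, 0.2546, 0.0212]
tcp_rot: [0.926, 3.0, 0.002]
wrist_force: [1.0, -0.3, 0.4]
width: 1.002
grip_force: 0.0
```

carry_out:
  series: "0 0 0 0;0 0 0 0;0 0 0 0;0 0 0 0;0 0 0 0;0 0 0 0;0 0 0 0;0 0 0 0"
  jaw: -1
  grip_force: 80

```text
time: 13.45
tool_pos: [0.4368, 0.2545, 0.0205]
tcp_rot: [0.926, 3.002, 0.001]
wrist_force: [-1.5, 0.0, 5.1]
width: 0.241
grip_force: 79.4
```

carry_out:
  series: "0 0 0.005 0;0 0 0.015 0;0 0 0.025 0;0 0 0.03 0;0 0 0.03 0;0 0 0.03 0;0 0 0.02 0;0 0 0.015 0;0 0 0 0;0 0 0 0;0 0 0 0"

```text
time: 14.82
tool_pos: [0.4356, 0.2538, 0.1887]
tcp_rot: [-0.926, -3.0, 0.003]
wrist_force: [0.2, 0.2, -4.2]
width: 0.242
grip_force: 78.6
```

carry_out:
  series: "0.004 -0.007 0 0.8;0.009 -0.014 0 1.6;0.0143 -0.0229 0 2.73;0.0143 -0.0229 0 2.73;0.0143 -0.0229 0 2.73;0.0143 -0.0229 0 2.73;0.0143 -0.0229 0 2.73;0.0143 -0.0229 0 2.73;0.0143 -0.0229 0 2.73;0.0143 -0.0229 0 2.73;0.0143 -0.0229 0 2.73;0.0143 -0.0229 0 2.73;0.0143 -0.0229 0 2.73;0.0143 -0.0229 0 2.73;0.009 -0.014 0 1.6;0.004 -0.0068 0 0.8;0 0 0 0;0 0 0 0;0 0 0 0"

```text
time: 17.2
tool_pos: [0.6337, -0.0617, 0.1901]
tcp_rot: [0.091, -3.14, -0.0]
wrist_force: [-0.2, 0.3, -2.6]
width: 0.238
grip_force: 78.5
```

```bash
cat > m.py <<'E'
from h import *
s=bot.read_state(); print(s['time'],s['tool_pos'],s['tcp_rot'],s['wrist_force'].round(1),s['torque'].round(2))
im,d,K,T=cam('wrist'); W=cloud(d,K,T); cv2.imwrite('pics/w_%d.png'%(s['time']*100),im)
p=s['tool_pos']; y=np.radians(3.2); D=np.array([np.cos(y),np.sin(y)]);N=np.array([-D[1],D[0]])
q=W[...,:2]-p[:2]; al=q@D; ac=q@N; z=W[...,2]-p[2]
k=(al<-.03)&(al>-.1)&(abs(ac)<.035)&(abs(z-.02)<.008)
P=np.c_[al[k],ac[k],z[k]]; print('foot top',k.sum(),np.percentile(P,[1,50,99],0).round(4).tolist(),cv2.minAreaRect((P[:,:2]*1000).astype(np.float32)))
A=np.c_[P[:,:2],np.ones(len(P))]; print('tilt',np.linalg.lstsq(A,P[:,2],rcond=None)[0].round(4))
k=(al<-.02)&(al>-.034)&(abs(ac)<.02)&(abs(z-.01)<.01); print('arm',k.sum(),np.median(ac[k]),np.median(z[k]))
q=W[...,:2]-[.5708,-.0962]; yy=np.radians(3.05)
a=q@[np.cos(yy),np.sin(yy)]; b=q@[-np.sin(yy),np.cos(yy)]
m=(abs(W[...,2]-.069)<.006)&(abs(a)<.08)
for lo,hi in((-.08,.03),(.03,.14)):
    k=m&(b>lo)&(b<hi); print(k.sum(), np.percentile(np.c_[a[k],b[k]],[1,99],0).round(4).tolist() if k.any() else 0)
E
python3 m.py
```

```text
17.2 [ 0.63372177 -0.06174265  0.19005689] [ 9.05884274e-02 -3.14002734e+00 -2.55623483e-04] [-0.2  0.3 -2.6] [ 0.04  0.   -0.06]
foot top 18076 [[-0.088, -0.0168, 0.0146], [-0.0663, 0.0007, 0.0187], [-0.036, 0.018, 0.0202]] ((-60.812530517578125, 0.5832576751708984), (55.18167495727539, 36.2866096496582), 0.17444130778312683)
tilt [-0.0112  0.0005  0.0179]
arm 1795 0.0008128178075442089 0.008851142798453226
9127 [[-0.0478, -0.0786], [0.0484, 0.003]]
7532 [[-0.0479, 0.0547], [0.0482, 0.1026]]
```

carry_out:
  series: "0 -0.001 -0.005 0;-0.001 -0.0008 -0.01 0;0 0 -0.01 0;0 0 -0.01 0;0 0 -0.01 0;0 0 -0.005 0;0 0 0 0;0 0 0 0;0 0 0 0;0 0 0 0;0 0 0 0;0 0 0 0"

```text
time: 18.75
tool_pos: [0.6331, -0.0642, 0.1402]
tcp_rot: [-0.09, 3.14, -0.0]
wrist_force: [-0.8, 1.1, -3.1]
width: 0.244
grip_force: 78.5
```

```bash
python3 m.py; python3 - <<'E'
from h import *
im,d,K,T=cam('side'); cv2.imwrite('pics/s3.png',cv2.resize(im[140:280,270:450],(771,600),interpolation=cv2.INTER_CUBIC))
E
```

```text
18.75 [ 0.63306944 -0.06416859  0.14016291] [-8.96824130e-02  3.14023837e+00 -4.26061351e-06] [-0.8  1.1 -3.1] [-0.02  0.08 -0.09]
foot top 18067 [[-0.088, -0.0167, 0.0143], [-0.0663, 0.0007, 0.0187], [-0.0359, 0.0181, 0.0202]] ((-60.68284606933594, 0.7018775939941406), (36.25798797607422, 55.45866775512695), 89.88292694091797)
tilt [-0.011  -0.0009  0.0179]
arm 1791 0.0008398406795277558 0.008839632013620757
15460 [[-0.0475, -0.0786], [0.0483, 0.0032]]
14146 [[-0.0481, 0.0547], [0.048, 0.102]]
```

View pics/s3.png

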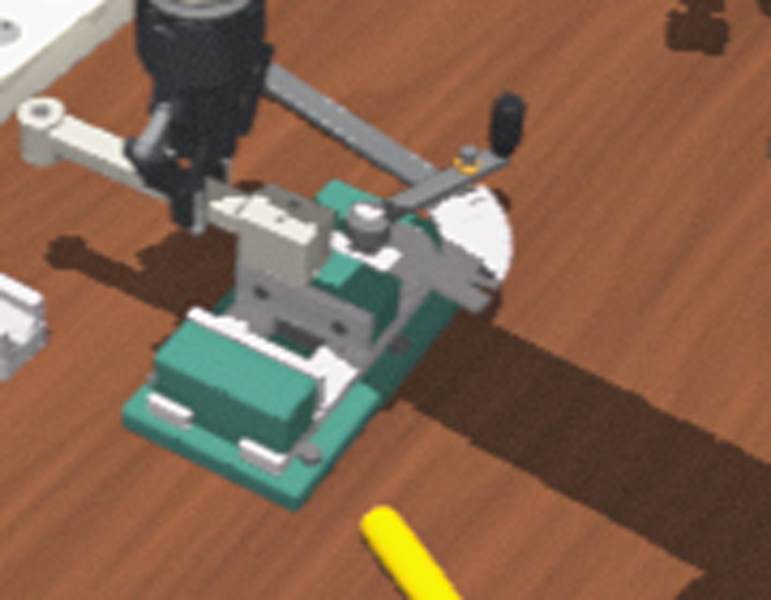

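The casting is held level over the open jaws, with its foot at (0.570,-0.067) against the gap middle at (0.570,-0.066). The lever, with its knob at crop (508,122), stands in the open notch.

```bash
python3 -c "
from workcell import bot
print(bot.finish_job())"
```

```text
the job is handed in; nothing more can be done
None
```

I handed the job in, with no verdict reported back: the lever is in the open notch, and the casting is gripped at its balance point and held level about 50 mm above the open jaws, its foot measured within about 1 mm of the middle of the gap.

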